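Grind the nutmegs on the slow speed

ROBOT

A 6-joint arm with a two-finger parallel gripper is mounted at the origin on a cart in front of the work surface, level with it; the furniture and walls round the work are solid. World frame = base frame: x ahead of the robot, y to its left, z up, the work surface at z = 0. Lengths are in m, angles in degrees, forces in N, time in s.
With the tool pointing down it reaches from about 0.375 to 0.9 m from the base axis. Payload 3.1 kg.
Tool frame: the origin (TCP) lies midway between the tips of the shut fingers; the grasp point (between the pads) lies 19 mm behind it (bot.hold_point_z is the distance from the TCP to the grasp point, in m); z points along the fingers, y is the line along which they close (so a half turn about z gives the same grasp; the last joint's range is limited). The gripper opens to 87 mm and grips with 3 to 60 N. Pads are 19 mm wide; open, the fingers measure 117 mm over their backs; the gripper's body (75 mm by 190 mm) begins 51 mm behind the grasp point.
Start: joints at [-85.113, 30.224, 82.088, -0, 67.689, -10.227], TCP at [0.163, -0.603, 0.223] pointing down, gripper open.
Joint ranges: [-176.69, 176.69], [-43.24, 126.21], [12.49, 139.97], [-82, 262], [0, 151.66], [-163.58, 163.58]. Speed limits (degrees/s): [159.86, 159.86, 180, 180, 180, 180].

INTERFACE

Orientations are given as a 3x3 rotation matrix whose columns are the frame's x, y, z axes.
In Python, from rig import read_state, optics, order, bot gives the robot as it stands.
- The arm moves only by the tool drive_tool, never from a script. Its argument "steps" is a list of rows, each a list of 7 numbers: the finger opening in mm, from 0 to 87, then the shift along the tool's x, y, z normalised to -1 to 1, where 1 is 0.12 m, then the turn, a rotation vector about the tool's x, y, z normalised to -1 to 1, where 1 is 1.5 rad. In form: [[jaw, tx, ty, tz, ax, ay, az], ...]. A call has 1 to 8 rows; each row is the pose to reach, as a shift and turn from the pose commanded when the call began, along the tool's axes at that moment; what a row does not reach only later rows make up. A row lasts 1/10 s, in which the tool goes at most 50 mm and 8.59 degrees, less where a joint would pass 70% of its speed; a pose out of reach is approached as far as the arm can. A call with a number of a shift or a turn outside -1 to 1 is refused whole. A call with a gripper value outside its range is refused whole. The fingers move at their own pace and stop on an object; the grip force is fixed at half the most. Time passes only in rows, so rows that repeat a pose let the fingers close. It gives the time, the measured TCP pose, the force, the opening and the grip force at its end, in the units of the state.
- read_state(): the state, without advancing time (a new reading comes with each control period).
- optics.capture(name): name is "side" or "top" or "wrist"; returns a dict with "color" (420x560x3 uint8, blue, green, red), "range_z" (420x560 float32, m along the optical axis (not along the pixel's ray), 0 where there is no reading), "fx", "fy", "cx", "cy" (pixels), "rvec" (rotation vector, rad) and "tvec" (3), from world to camera coordinates, as OpenCV has them. Camera axes: x right, y down, z forward; pixel columns grow to the right and rows downward; lengths in m; the calibration is good to about 2 mm. A picture is of the moment at which its call begins.
- order.hand_in(): hands the job in; it is judged then, once.
The state is a dict: "time_s": time; "joint_positions": joint angles; "qvel": joint speeds; "tau": joint torques, N m; "position": TCP position; "tcp_rot": TCP orientation; "force": force on the tool from outside, world axes, zero at the start; "moment": the same for the moment, N m; "opening": opening from 0.0 (shut) to 1.0 (fully open); "grasp_force": force on a finger pad.
Only numpy, scipy, OpenCV 4.12 (cv2) and the standard library are available. Lean on these libraries where they do the work, as an engineer would, in place of code of your own. Each camera call takes 0.05 s, during which the arm holds its last target. There are 200 camera calls.

TASK

Set the steel cup with the three whole nutmegs upright in the well of the spice grinder, all the way down, without spilling any; then swing the grinder's lid over and press it shut until the catch snaps and keeps it shut by itself. Only then press the grinder's black paddle about half way down, flush with its guards (slow speed; right down is the fast speed, which scorches the spice, so never go there), hold it so for at least three seconds, and finish while still holding it there. Leave the other things on the table where they stand.

Things in the scene. Friction and masses are not known exactly. Their poses are not given: they have to be found in the camera images.
- grinder: spice grinder, fixed: a white round tower, 109 mm across (120 mm at the foot), top at 70 mm, with a low white console 74 mm wide in front, reaching 138 mm from the tower's axis along -x. Origin on the table under the tower's axis, z up; +x goes from the console to the lid hinge, away from the robot give or take its yaw.
- well (a point): centre of the floor of the round well in the top of the tower, 47 mm above the table; the well is about 65 mm across and 23 mm deep, straight-sided. z up.
- cup: open stainless cup, 56 mm across, 46 mm high, wall 2.5 mm, foot tapering to 48 mm over the lowest 6 mm, about 0.15 kg, holding three nutmegs. Origin at the centre of its underside, z up. Seated, it rests on the well's floor and stands 23 mm proud of the tower's top: hold it by that upper part. Starts on the table left or right of the grinder, in exchange with a closed tin of the same width.
- nutmeg_0: a whole nutmeg, brown, about 20 x 24 mm, lying loose in the cup. Origin at its centre.
- nutmeg_1: a second nutmeg, the same.
- nutmeg_2: a third nutmeg, the same.
- lid (a joint): lid angle, rad: 0 closed, grows as it opens up and back to its stop at 1.95; starts open at 1.7 to 1.9. A steel cap 100 mm across, 30 mm deep, black thumb tab at its front reaching 129 mm from the hinge. Sprung to open: 1 to 3 N move it, let go unlatched it rises. In the last 0.1 rad it meets the catch: 7 to 11 N down on its front half snap it past, then it stays within 0 to 0.03.
- lid_hinge (a point): middle of the lid's hinge axis, which runs along the grinder's y: 62 mm behind the tower's axis (grinder +x), 74 mm above the table. The frame turns with the lid; closed it agrees with the grinder's.
- lid_top (a point): point on the outer face of the lid, in its front half, 95 mm forward of the hinge (lid's -x) and 27 mm off the hinge plane (lid's z, its outward normal); moves with the lid. Closed it is 101 mm above the table: press here to shut the lid. Open, the outer face looks back, away from the robot.
- paddle (a joint): angle of the black paddle in rad: 0 at rest (top level), 0.26 right down. Half way, the slow speed, is 0.13 (accepted 0.085 to 0.175). Sprung: about 3 N at its ribbed pad start it moving, about 7 N hold it at 0.13, and about 11 N hold it right down. It returns when let go.
- paddle_pad (a point): middle of the ribbed pad on top of the black paddle (72 x 52 mm, hinged at its end next to the tower); 52 mm from its hinge axis, 112 mm in front of the tower's axis (grinder -x), 50.5 mm above the table at rest. 0.13 rad lowers it by 7 mm; there the paddle's top is flush with the tops of the two white guards on either side.
- tin_1: closed food tin, 57 mm across, 72 mm high, stands where the cup does not. Origin at the centre of its underside.
- nutmeg_tin: oblong spice tin, 36 x 56 x 67 mm, standing, a bystander. Origin at the centre of its underside.
- sage: slim spice jar, 43 mm across, 104 mm high, a bystander. Origin at the centre of its underside.
- cinnamon: spice jar, 56 mm across, 111 mm high, a bystander. Origin at the centre of its underside.
- allspice: small spice jar, 42 mm across, 61 mm high, a bystander. Origin at the centre of its underside.

How it is judged:
By the outcome, as a careful person would: the job done as asked, in the order asked, and still so for the second after the job is handed in, while the arm keeps its last pose, push and grip.
It also fails if it takes over 64 s, if anything falls off the work surface, if the arm or the gripper's body presses on something with over 40 N, if the wrist force passes 120 N, or if a joint passes its speed limit or range.

## Working session

There is one attempt and no reset: what is moved stays moved. The work goes in short steps, Python scripts to look and compute and a tool call to move; the robot and the scene stay as the last step left them, time stands still between calls to the robot, and variables do not carry over. Pictures are saved under pics/ and viewed, at most 10 in all, crops included, and the job is handed in when it is done.

Besides the shell and the picture viewer there is one more tool, called after "Request:" by a JSON object that holds its "api" and its "payload". drive_tool: Moves the arm, as the interface text tells. Scaled input: -1 to 1 covers 0.12 m each way for a shift and 1.5 rad each way for a turn. Its arguments: {"type":"object","properties":{"steps":{"type":"array"}},"required":["steps"]}

```bash
mkdir -p pics; ls; cat > h.py <<'E'
import numpy as np, cv2
from rig import read_state, optics, order, bot
def cap(n):
    d=optics.capture(n); d['R']=cv2.Rodrigues(np.array(d['rvec'],float))[0]; d['t']=np.array(d['tvec'],float).ravel(); return d
def cloud(d):
    z=d['range_z']; v,u=np.indices(z.shape)
    c=np.stack([(u-d['cx'])/d['fx']*z,(v-d['cy'])/d['fy']*z,z],-1)
    P=(c-d['t'])@d['R']; P[z==0]=np.nan; return P
def ray(d,u,v,h):
    r=d['R'].T@np.array([(u-d['cx'])/d['fx'],(v-d['cy'])/d['fy'],1]); o=-d['R'].T@d['t']
    return o+r*(h-o[2])/r[2]
def proj(d,p):
    c=d['R']@np.array(p)+d['t']; return d['fx']*c[0]/c[2]+d['cx'],d['fy']*c[1]/c[2]+d['cy']
E
python3 - <<'E'
from h import *
import pickle
for n in('side','top'):
    d=cap(n); pickle.dump(d,open(n+'.pkl','wb')); cv2.imwrite(f'pics/{n}0.png',d['color']); print(n,d['fx'],-d['R'].T@d['t'],(d['range_z']>0).mean())
s=read_state(); print(s['time_s'],s['position'],s['tcp_rot'],s['opening'],bot.hold_point_z)
E
```

```text
pics
side 394.5883266882807 [1.32238482 0.53687068 0.70262856] 0.996016156462585
top 382.6009873320697 [0.49388553 0.0881263  1.00866976] 0.9960714285714286
0.1 [ 0.16293795 -0.60269971  0.22165271] [[ 9.65409561e-01  2.60738098e-01 -1.51429999e-04]
 [ 2.60737873e-01 -9.65407567e-01  1.99804611e-03]
 [ 3.74775076e-04 -1.96841636e-03 -9.99997992e-01]] 1.0003038022230886 0.0187
```

View pics/top0.png

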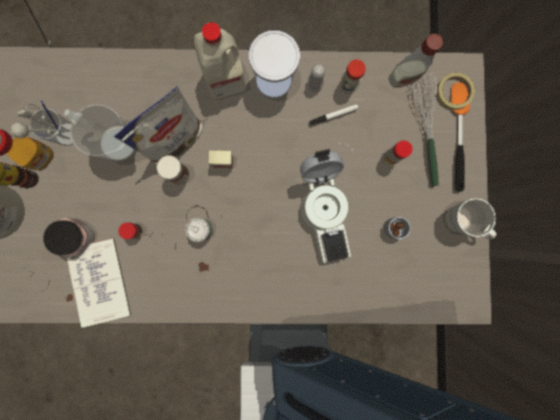

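View pics/side0.png

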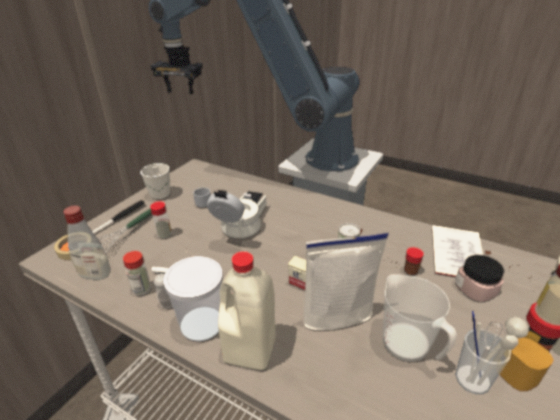

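The top view shows the tower at about (326,208), the paddle at (334,245), the open lid at (322,167) and the cup with nutmegs at (398,228). The side view shows the cup at (202,198) and the grinder at (238,215). Next I'll measure them.

```bash
python3 - <<'E'
from h import *
import pickle
t=pickle.load(open('top.pkl','rb')); s=pickle.load(open('side.pkl','rb'))
P=cloud(t); S=cloud(s)
def near(P,c,r,z0,z1):
    m=(np.hypot(P[...,0]-c[0],P[...,1]-c[1])<r)&(P[...,2]>z0)&(P[...,2]<z1); return m
def circ(m):
    (x,y),r=cv2.minEnclosingCircle(m.astype(np.float32)); return np.round([x,y,r],4)
print('table z', np.nanmedian(P[260:300,200:300,2]),np.nanmedian(S[215:225,150:170,2]))
c0=ray(t,398,228,.046); g0=ray(t,326,208,.07); print('approx',c0,g0)
for n,Q in(('top',P),('side',S)):
    m=near(Q,c0,.05,.012,.1); A=Q[m]; print(n,'cup',m.sum(),np.percentile(A[:,2],[50,90,98]),A[:,:2].min(0),A[:,:2].max(0))
    m2=near(Q,c0,.05,.038,.055); 
    if m2.sum()>5: print(' rim',circ(Q[m2][:,:2]))
    m=near(Q,g0,.062,.062,.076); A=Q[m]; print(' tower',m.sum(),np.median(A[:,2]),circ(A[:,:2]))
    m=near(Q,g0,.02,.03,.06); print(' well',m.sum(),np.median(Q[m][:,2]) if m.any() else '')
# paddle dark mask in top
hsv=cv2.cvtColor(t['color'],cv2.COLOR_BGR2HSV)
dk=((hsv[...,2]<60)&near(P,g0,.16,.02,.08)&(P[...,0]<g0[0]-.04)).astype(np.uint8)
cs,_=cv2.findContours(dk,cv2.RETR_EXTERNAL,cv2.CHAIN_APPROX_NONE); c=max(cs,key=cv2.contourArea)
print('paddle px',cv2.minAreaRect(c),[np.round(ray(t,*p,.05),4)[:2] for p in cv2.boxPoints(cv2.minAreaRect(c))], np.median(P[dk>0][:,2]))
# white console/tower mask
for n,d in(('top',t),('side',s)):
    im=d['color']; u,v=map(int,proj(d,[*g0[:2],.06])); u2,v2=map(int,proj(d,[*c0[:2],.04]))
    print(n,u,v,u2,v2)
    x0=min(u,u2)-60;y0=min(v,v2)-70; cv2.imwrite(f'pics/{n}c.png',cv2.resize(im[y0:y0+140,x0:x0+190],None,fx=4,fy=4,interpolation=3)); print(x0,y0)
E
```

```text
table z -0.00304429692683594 0.057041552602195664
approx [ 0.50239583 -0.23670134  0.046     ] [ 0.55035177 -0.05084181  0.07      ]
top cup 387 [0.02554186 0.04702393 0.04941637] [ 0.47661023 -0.26711743] [ 0.53096364 -0.21065419]
 rim [ 0.5035 -0.2391  0.0283]
 tower 987 0.07128414270874452 [ 0.5494 -0.0516  0.0606]
 well 197 0.04871661540294509
side cup 241 [0.03132438 0.04191704 0.04383505] [ 0.47526626 -0.26594017] [ 0.53573534 -0.20916783]
 rim [ 0.5047 -0.2375  0.0305]
 tower 217 0.06701184777174904 [ 0.5471 -0.0437  0.0585]
 well 10 0.044369512773542404
paddle px ((334.4705810546875, 245.61764526367188), (26.790912628173828, 18.872953414916992), 77.47119140625) [array([ 0.4848, -0.0445]), array([ 0.4953, -0.0908]), array([ 0.4301, -0.1051]), array([ 0.4198, -0.0589])] 0.051737322219393034
top 325 208 397 228
265 138
side 240 209 202 192
142 122
```

Request:
{"api": "drive_tool", "payload": {"steps": [[87,1,-0.62,0,0,0,0],[87,1,-0.62,0,0,0,0],[87,1,-0.62,0,0,0,0],[87,1,-0.62,0,0,0,0]]}}

```text
time_s: 0.5
position: [0.2621, -0.4948, 0.2219]
tcp_rot: [[0.964, 0.266, 0.0], [0.266, -0.964, 0.005], [0.002, -0.005, -1.0]]
force: [-0.5, 0.2, -0.5]
opening: 1.005
grasp_force: 0.0
```

View pics/topc.png

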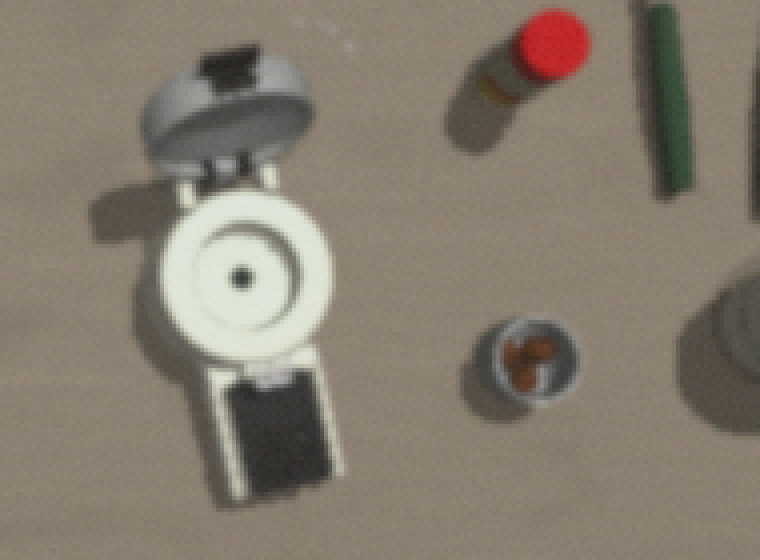

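The crop shows the tower well's centre dot at (240,278), the cup rim at (537,360), the paddle at (282,433) and the lid open behind.

Request:
{"api": "drive_tool", "payload": {"steps": [[87,1,-0.6,0,0,0,0],[87,1,-0.6,0,0,0,0],[87,1,-0.6,0,0,0,0]]}}

```text
time_s: 0.8
position: [0.3573, -0.3981, 0.2223]
tcp_rot: [[0.966, 0.26, -0.0], [0.26, -0.966, 0.001], [0.0, -0.001, -1.0]]
force: [1.1, -0.8, -0.0]
opening: 1.004
grasp_force: 0.0
```

Request:
{"api": "drive_tool", "payload": {"steps": [[87,1,-0.6,0,0,0,0],[87,1,-0.6,0,0,0,0],[87,1,-0.6,0,0,0,0],[87,1,-0.6,0,0,0,0]]}}

```text
time_s: 1.2
position: [0.456, -0.2954, 0.2223]
tcp_rot: [[0.964, 0.266, 0.001], [0.266, -0.964, 0.001], [0.001, -0.001, -1.0]]
force: [-0.8, -0.6, -0.1]
opening: 1.0
grasp_force: 0.0
```

```bash
python3 - <<'E'
from h import *
d=cap('wrist'); import pickle; pickle.dump(d,open('w1.pkl','wb')); cv2.imwrite('pics/w1.png',d['color'])
print(-d['R'].T@d['t'], d['R'][2], proj(d,[.504,-.238,.046]), read_state()['position'])
E
```

```text
[ 0.52581304 -0.27695893  0.38551878] [-0.25412359 -0.06848665 -0.96474389] (np.float64(239.2182895990527), np.float64(133.40103046683384)) [ 0.45467077 -0.29729857  0.22228746]
```

View pics/w1.png

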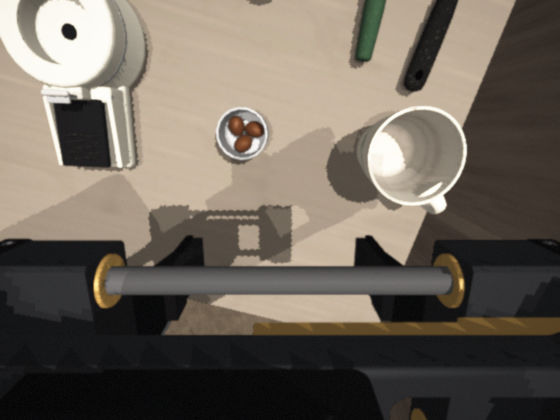

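Wrist view: cup rim centred at (241,134) with three nutmegs, well dot at (69,31), paddle around (83,131).

```bash
cat >> h.py <<'E'
def tri(obs):
    A=np.zeros((3,3));b=np.zeros(3)
    for d,u,v in obs:
        r=d['R'].T@np.array([(u-d['cx'])/d['fx'],(v-d['cy'])/d['fy'],1]); r/=np.linalg.norm(r); o=-d['R'].T@d['t']
        M=np.eye(3)-np.outer(r,r); A+=M; b+=M@o
    return np.linalg.solve(A,b)
E
python3 - <<'E'
from h import *
import pickle
t=pickle.load(open('top.pkl','rb')); w=pickle.load(open('w1.pkl','rb'))
P=cloud(w); print('table',np.nanmedian(P[150:200,180:210,2]))
def rim(d,c,h0=.035):
    Q=cloud(d); m=(np.hypot(Q[...,0]-c[0],Q[...,1]-c[1])<.045)&(Q[...,2]>h0)&(Q[...,2]<.06)
    cs,_=cv2.findContours(m.astype(np.uint8),cv2.RETR_EXTERNAL,cv2.CHAIN_APPROX_NONE); c=max(cs,key=cv2.contourArea)
    e=cv2.fitEllipse(c); return e,np.percentile(Q[m][:,2],[50,90])
cup=[.504,-.238]
ew,hw=rim(w,cup); et,ht=rim(t,cup); print(ew,hw,et,ht)
print('cup rim rays',ray(w,*ew[0],.046),ray(t,*et[0],.046),'tri',tri([(w,*ew[0]),(t,*et[0])]))
g=[.549,-.0505]
def dot(d,u,v,r):
    im=cv2.cvtColor(d['color'],cv2.COLOR_BGR2GRAY)[v-r:v+r,u-r:u+r].astype(float); m=im<110; 
    y,x=np.nonzero(m); return x.mean()+u-r,y.mean()+v-r,m.sum()
a=dot(w,69,31,12); b=dot(t,325,207,4); print('dot',a,b,ray(w,*a[:2],.047),ray(t,*b[:2],.047),tri([(w,*a[:2]),(t,*b[:2])]))
im=cv2.cvtColor(w['color'],cv2.COLOR_BGR2GRAY)
m=((im<60)&(P[...,2]>.03)&(P[...,2]<.07)); m[200:]=0; m[:,140:]=0; m[:80]=0
cs,_=cv2.findContours(m.astype(np.uint8),cv2.RETR_EXTERNAL,cv2.CHAIN_APPROX_NONE); c=max(cs,key=cv2.contourArea)
r=cv2.minAreaRect(c); print(r); B=np.array([ray(w,*p,.05)[:2] for p in cv2.boxPoints(r)]); print(B.round(4),B.mean(0),np.nanmedian(P[m][:,2]))
rt=(334.47,245.62); print('pad tri',tri([(w,*r[0]),(t,*rt)]),ray(t,*rt,.05))
E
```

```text
table -0.0035915360234013267
((241.2707061767578, 133.0940704345703), (50.37045669555664, 52.035701751708984), 151.200439453125) [0.04640421 0.04773297] ((398.4875793457031, 227.59719848632812), (21.34029769897461, 22.47348976135254), 96.8985824584961) [0.04483824 0.04885769]
cup rim rays [ 0.50490753 -0.24006994  0.046     ] [ 0.5034197  -0.23795582  0.046     ] tri [ 0.50402999 -0.23959841  0.04086196]
dot (np.float64(68.67613636363636), np.float64(31.38636363636364), np.int64(176)) (np.float64(324.8181818181818), np.float64(207.1818181818182), np.int64(11)) [ 0.55507682 -0.0511453   0.047     ] [ 0.55378425 -0.05126095  0.047     ] [ 0.55441797 -0.05126274  0.04716196]
((81.90541076660156, 133.87509155273438), (69.70198059082031, 49.710357666015625), 83.82982635498047)
[[ 0.4837 -0.0438]
 [ 0.5028 -0.093 ]
 [ 0.4326 -0.1096]
 [ 0.412  -0.0575]] [ 0.45777561 -0.0759815 ] 0.05117271791733806
pad tri [ 0.45792797 -0.07495764  0.04840015] [ 0.45740963 -0.07481425  0.05      ]
```

Request:
{"api": "drive_tool", "payload": {"steps": [[87,0.52,-0.35,0,0,0,0],[87,0.52,-0.35,0.3,0,0,0],[87,0.52,-0.35,0.7,0,0,0],[87,0.52,-0.35,0.95,0,0,0],[87,0.52,-0.35,0.95,0,0,0],[87,0.52,-0.35,0.95,0,0,0]]}}

```text
time_s: 1.85
position: [0.5025, -0.2433, 0.1085]
tcp_rot: [[0.966, 0.259, -0.001], [0.259, -0.966, 0.0], [-0.001, -0.0, -1.0]]
force: [0.5, -0.0, 0.6]
opening: 1.0
grasp_force: 0.0
```

```bash
python3 - <<'E'
from h import *
s=read_state(); R=np.array(s['tcp_rot']); p=np.array(s['position']); print(p,(R.T@(np.array([.5045,-.239,.027])-p))/.12)
E
```

```text
[ 0.50245374 -0.24330148  0.10848263] [ 0.02617367 -0.0300065   0.67901472]
```

Request:
{"api": "drive_tool", "payload": {"steps": [[87,0.03,-0.03,0.2,0,0,0],[87,0.03,-0.03,0.45,0,0,0],[87,0.03,-0.03,0.68,0,0,0],[87,0.03,-0.03,0.68,0,0,0],[87,0.03,-0.03,0.68,0,0,0]]}}

```text
time_s: 2.35
position: [0.5064, -0.2389, 0.0286]
tcp_rot: [[0.966, 0.26, 0.002], [0.26, -0.966, -0.002], [0.002, 0.002, -1.0]]
force: [-0.1, -0.3, 0.7]
opening: 0.999
grasp_force: 0.0
```

Request:
{"api": "drive_tool", "payload": {"steps": [[70,0,0,0,0,0,0],[62,0,0,0,0,0,0],[58,0,0,0,0,0,0],[56,0,0,0,0,0,0],[52,0,0,0,0,0,0],[48,0,0,0,0,0,0],[48,0,0,0,0,0,0]]}}

```text
time_s: 3.05
position: [0.5059, -0.2379, 0.0275]
tcp_rot: [[0.965, 0.261, 0.001], [0.261, -0.965, -0.001], [0.001, 0.001, -1.0]]
force: [-1.2, -1.7, 4.9]
opening: 0.633
grasp_force: 30.0
```

Request:
{"api": "drive_tool", "payload": {"steps": [[48,0,0,-0.1,0,0,0],[48,0,0,-0.25,0,0,0],[48,0,0,-0.45,0,0,0],[48,0,0,-0.65,0,0,0],[48,0,0,-0.8,0,0,0],[48,0,0,-0.85,0,0,0],[48,0,0,-0.85,0,0,0]]}}

```text
time_s: 3.75
position: [0.5055, -0.2373, 0.1297]
tcp_rot: [[0.965, 0.261, 0.001], [0.261, -0.965, -0.001], [0.001, 0.001, -1.0]]
force: [-0.1, 0.2, -1.2]
opening: 0.637
grasp_force: 30.0
```

```bash
python3 - <<'E'
from h import *
d=cap('wrist'); import pickle; pickle.dump(d,open('w2.pkl','wb')); cv2.imwrite('pics/w2.png',d['color'])
s=read_state(); R=np.array(s['tcp_rot']); p=np.array(s['position']); print(p,s['opening'],(R.T@(np.array([.5545,-.0512,.13])-p))/.12)
E
```

```text
[ 0.50499362 -0.23697523  0.12879235] 0.6368204937964047 [ 0.80202101 -1.38696496 -0.00942675]
```

View pics/w2.png

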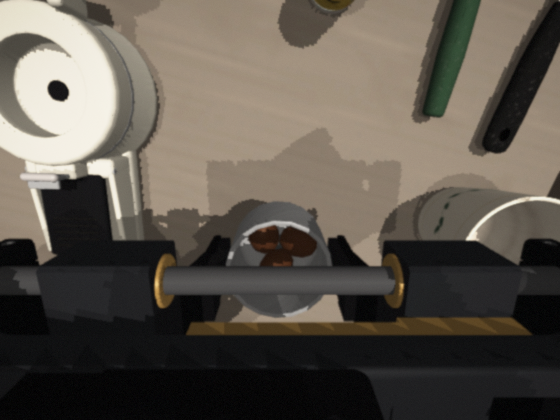

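The cup hangs upright in the jaws at (280,258) with the nutmegs inside. The well dot is at (58,90), so I'll refine the well from this view.

```bash
python3 - <<'E'
from h import *
import pickle
w=pickle.load(open('w2.pkl','rb')); P=cloud(w)
g=cv2.cvtColor(w['color'],cv2.COLOR_BGR2GRAY); m=np.zeros_like(g); m[75:105,42:74]=1; m&=(g<110); y,x=np.nonzero(m)
print('dot',x.mean(),y.mean(),ray(w,x.mean(),y.mean(),.047))
c=np.array([.5545,-.0512]); r=np.hypot(P[...,0]-c[0],P[...,1]-c[1])
f=(r<.028)&(P[...,2]>.035)&(P[...,2]<.058); print('floor z',np.median(P[f][:,2]))
top=(r<.058)&(P[...,2]>.062)&(P[...,2]<.08); print('top z',np.median(P[top][:,2]))
# inner top edge: contour of non-top hole in front/right part of image
cs,_=cv2.findContours(top.astype(np.uint8),cv2.RETR_EXTERNAL,cv2.CHAIN_APPROX_NONE); cc=max(cs,key=cv2.contourArea)[:,0]
cc=cc[(cc[:,0]>3)&(cc[:,1]>3)]
X=np.array([ray(w,*p,.07)[:2] for p in cc]); rr=np.hypot(*(X-c).T); X=X[(rr>.045)]
A=np.c_[2*X,np.ones(len(X))]; s=np.linalg.lstsq(A,(X**2).sum(1),rcond=None)[0]; print('outer circle',s[:2],np.sqrt(s[2]+s[0]**2+s[1]**2),len(X))
# cup rim points
z=P[...,2]; k=(np.hypot(P[...,0]-.505,P[...,1]+.237)<.033)&(z>.139)&(z<.155); Q=P[k]; print('cup rim',k.sum(),Q.min(0),Q.max(0),np.median(Q[:,2])); print(cv2.minEnclosingCircle(Q[:,:2].astype(np.float32)))
E
```

```text
dot 57.8235294117647 90.3405572755418 [ 0.55485885 -0.05122725  0.047     ]
floor z 0.04818724093269513
top z 0.07078094869953527
outer circle [ 0.55493788 -0.05550039] 0.054603613781767965 277
cup rim 2624 [ 0.4754812  -0.26468937  0.13900011] [ 0.53172676 -0.20403076  0.15495739] 0.14786471515213911
((0.507315456867218, -0.23639151453971863), 0.03241502866148949)
```

Request:
{"api": "drive_tool", "payload": {"steps": [[48,0.1,-0.1,0,0,0,0],[48,0.2,-0.25,0,0,0,0],[48,0.3,-0.45,0,0,0,0],[48,0.4,-0.65,0,0,0,0],[48,0.5,-0.85,0,0,0,0],[48,0.5,-0.95,0,0,0,0],[48,0.5,-0.95,0,0,0,0]]}}

```text
time_s: 4.5
position: [0.5317, -0.1098, 0.1277]
tcp_rot: [[0.965, 0.263, -0.004], [0.263, -0.965, 0.002], [-0.004, -0.003, -1.0]]
force: [0.0, 0.8, -1.0]
opening: 0.637
grasp_force: 30.0
```

Request:
{"api": "drive_tool", "payload": {"steps": [[48,0.08,-0.1,0,0,0,0],[48,0.16,-0.22,0,0,0,0],[48,0.25,-0.34,0,0,0,0],[48,0.3,-0.42,0,0,0,0],[48,0.3,-0.43,0,0,0,0],[48,0.3,-0.43,0,0,0,0]]}}

```text
time_s: 5.1
position: [0.5548, -0.0527, 0.1288]
tcp_rot: [[0.965, 0.261, -0.0], [0.261, -0.965, -0.0], [-0.0, 0.0, -1.0]]
force: [-0.6, 0.8, -1.4]
opening: 0.638
grasp_force: 30.0
```

```bash
python3 - <<'E'
from h import *
d=cap('wrist'); cv2.imwrite('pics/w3.png',d['color']); 
d=cap('top'); cv2.imwrite('pics/t3.png',d['color']); 
s=read_state(); R=np.array(s['tcp_rot']); p=np.array(s['position']); print(p,s['opening'],(R.T@(np.array([.5555,-.051,.0745])-p))/.12)
E
```

```text
[ 0.55473664 -0.05318125  0.1289077 ] 0.631771760799554 [ 0.01100464 -0.01598711  0.45339105]
```

View pics/w3.png

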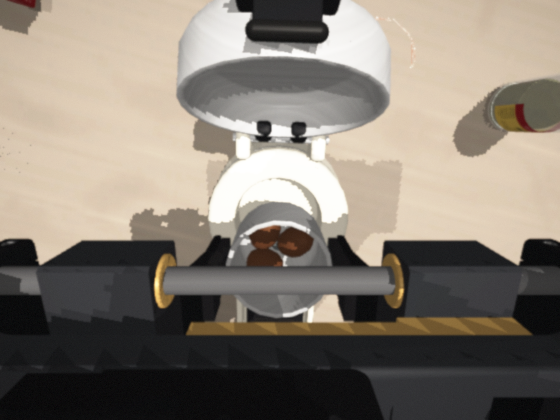

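The cup is centred laterally over the well (well centre about (279,205), cup about (281,260)), and the lid is clear behind. Descending.

Request:
{"api": "drive_tool", "payload": {"steps": [[48,0.01,-0.016,0.06,0,0,0],[48,0.01,-0.016,0.14,0,0,0],[48,0.01,-0.016,0.2,0,0,0],[48,0.01,-0.016,0.25,0,0,0],[48,0.01,-0.016,0.28,0,0,0],[48,0.01,-0.016,0.31,0,0,0],[48,0.01,-0.016,0.34,0,0,0],[48,0.01,-0.016,0.34,0,0,0]]}}

```text
time_s: 6.0
position: [0.5553, -0.0502, 0.0877]
tcp_rot: [[0.965, 0.261, -0.001], [0.261, -0.965, 0.0], [-0.001, -0.0, -1.0]]
force: [0.3, 0.5, -1.5]
opening: 0.635
grasp_force: 30.0
```

Request:
{"api": "drive_tool", "payload": {"steps": [[48,0,0,0.025,0,0,0],[48,0,0,0.05,0,0,0],[48,0,0,0.07,0,0,0],[48,0,0,0.09,0,0,0],[48,0,0,0.105,0,0,0],[48,0,0,0.105,0,0,0],[48,0,0,0.105,0,0,0]]}}

```text
time_s: 6.7
position: [0.5556, -0.0503, 0.0755]
tcp_rot: [[0.965, 0.261, -0.0], [0.261, -0.965, 0.0], [-0.0, -0.0, -1.0]]
force: [0.8, 0.3, -1.7]
opening: 0.633
grasp_force: 30.0
```

Request:
{"api": "drive_tool", "payload": {"steps": [[48,0,0,0.008,0,0,0],[48,0,0,0.016,0,0,0],[48,0,0,0.016,0,0,0],[48,0,0,0.016,0,0,0]]}}

```text
time_s: 7.1
position: [0.5558, -0.0503, 0.0745]
tcp_rot: [[0.965, 0.261, 0.001], [0.261, -0.965, -0.0], [0.001, 0.0, -1.0]]
force: [-0.9, 0.8, 6.1]
opening: 0.636
grasp_force: 30.0
```

Request:
{"api": "drive_tool", "payload": {"steps": [[56,0,0,0,0,0,0],[62,0,0,0,0,0,0],[72,0,0,0,0,0,0],[80,0,0,0,0,0,0],[80,0,0,0,0,0,0]]}}

```text
time_s: 7.6
position: [0.5556, -0.0504, 0.0734]
tcp_rot: [[0.965, 0.261, -0.0], [0.261, -0.965, 0.0], [-0.0, -0.0, -1.0]]
force: [0.1, 0.8, 0.5]
opening: 0.877
grasp_force: 0.0
```

Request:
{"api": "drive_tool", "payload": {"steps": [[80,0,0,-0.1,0,0,0],[80,0,0,-0.3,0,0,0],[80,0,0,-0.6,0,0,0],[80,0,0,-1,0,0,0],[80,0,0,-1,0,0,0]]}}

```text
time_s: 8.1
position: [0.5602, -0.0515, 0.2007]
tcp_rot: [[0.965, 0.261, 0.014], [0.261, -0.965, -0.004], [0.013, 0.008, -1.0]]
force: [1.3, -0.3, 0.2]
opening: 0.921
grasp_force: 0.0
```

```bash
python3 - <<'E'
from h import *
d=cap('wrist'); cv2.imwrite('pics/w4.png',d['color']); P=cloud(d)
import pickle; pickle.dump(d,open('w4.pkl','wb'))
s=cap('side'); pickle.dump(s,open('s4.pkl','wb'))
st=read_state(); print(st['position'],st['opening'],st['force'])
ax=np.array([.555,-.0512]); a=np.radians(14.3); ex=np.array([np.cos(a),np.sin(a)]); ey=np.array([-ex[1],ex[0]])
G=np.stack([(P[...,:2]-ax)@ex,(P[...,:2]-ax)@ey,P[...,2]],-1)
m=(np.hypot(G[...,0],G[...,1])<.034)&(G[...,2]>.075)&(G[...,2]<.11); Q=G[m]; print('cup top z',np.percentile(Q[:,2],[50,90]),cv2.minEnclosingCircle(Q[:,:2].astype(np.float32)))
for n,D in(('w',P),('s',cloud(s))):
  G=np.stack([(D[...,:2]-ax)@ex,(D[...,:2]-ax)@ey,D[...,2]],-1)
  m=(abs(G[...,1])<.02)&(G[...,0]>.05)&(G[...,0]<.17)&(G[...,2]>.07)&(G[...,2]<.25); Q=G[m]
  for z in np.arange(.07,.23,.01):
    k=(Q[:,2]>=z)&(Q[:,2]<z+.01)
    if k.sum()>3: print(n,round(z,2),k.sum(),Q[k,0].min().round(4),Q[k,0].max().round(4))
E
```

```text
[ 0.55642296 -0.05055362  0.19574124] 0.9221472104294302 [-0.09162253 -0.05908925 -0.56524518]
cup top z [0.09169897 0.09437229] ((-0.0011288016103208065, 0.0002754673478193581), 0.0280232485383749)
w 0.07 191 0.0501 0.0634
w 0.08 1015 0.0595 0.0909
w 0.09 772 0.0632 0.0944
w 0.1 257 0.0931 0.0974
w 0.11 83 0.0967 0.0981
w 0.16 34 0.1125 0.117
w 0.17 914 0.0912 0.1145
w 0.18 1726 0.092 0.1133
w 0.19 1072 0.0961 0.1179
s 0.08 18 0.0914 0.0982
s 0.09 31 0.0956 0.1018
s 0.1 28 0.0993 0.106
s 0.11 33 0.1042 0.1094
s 0.12 32 0.1067 0.1132
s 0.13 36 0.1091 0.1148
s 0.14 37 0.1124 0.1174
s 0.15 41 0.1153 0.1213
s 0.16 57 0.1028 0.1209
s 0.17 62 0.0933 0.119
s 0.18 63 0.0955 0.1212
s 0.19 6 0.1147 0.1207
```

View pics/w4.png

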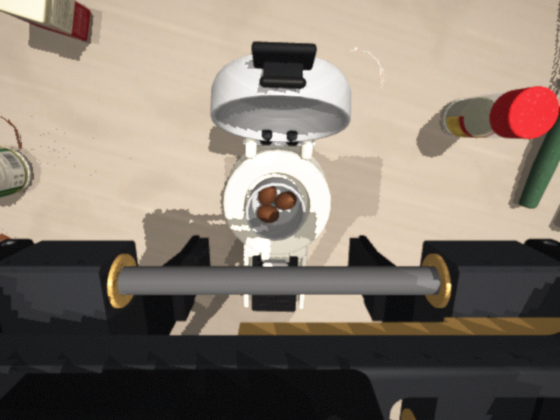

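The cup is seated: rim at z≈0.093, with three nutmegs inside at (276,205). Next I take the closed fingers over and behind the lid.

Request:
{"api": "drive_tool", "payload": {"steps": [[0,0,0,-0.45,0,0,0],[0,0,0,-0.45,0,0,0],[0,0.4,0,-0.45,0,0,0],[0,0.8,0,-0.45,0,0,0],[0,1,0,-0.45,0,0,0],[0,1,0,-0.45,0,0,0]]}}

```text
time_s: 8.8
position: [0.6734, -0.0181, 0.2452]
tcp_rot: [[0.965, 0.262, -0.001], [0.262, -0.965, 0.001], [-0.001, -0.001, -1.0]]
force: [-0.6, -0.1, -0.2]
opening: 0.458
grasp_force: 0.0
```

Request:
{"api": "drive_tool", "payload": {"steps": [[0,0.3,0,0,0,0,0],[0,0.33,0,0.25,0,0,0],[0,0.33,0,0.5,0,0,0],[0,0.33,0,0.7,0,0,0],[0,0.33,0,0.7,0,0,0]]}}

```text
time_s: 9.3
position: [0.7045, -0.0084, 0.1577]
tcp_rot: [[0.965, 0.26, -0.013], [0.26, -0.965, 0.002], [-0.012, -0.005, -1.0]]
force: [0.2, -0.2, -0.1]
opening: 0.03
grasp_force: 0.0
```

```bash
cat >> h.py <<'E'
AX=np.array([.555,-.0512]); a_=np.radians(14.2); EX=np.array([np.cos(a_),np.sin(a_)]); EY=np.array([-EX[1],EX[0]])
def gst():
    s=read_state(); p=np.array(s['position']); f=np.array(s['force'])
    print('grinder xyz mm',(1000*np.array([(p[:2]-AX)@EX,(p[:2]-AX)@EY,p[2]])).round(1),'F',np.round([f[:2]@EX,f[:2]@EY,f[2]],1),'t',s['time_s'],s['opening'])
E
python3 - <<'E'
from h import *
gst(); d=cap('side'); u,v=map(int,proj(d,[.62,-.03,.1])); cv2.imwrite('pics/s5.png',cv2.resize(d['color'][v-80:v+60,u-90:u+90],None,fx=4,fy=4,interpolation=3))
E
```

```text
grinder xyz mm [155.4   4.8 157.7] F [ 0.1 -0.2 -0.1] t 9.3 0.029734114655053448
```

View pics/s5.png

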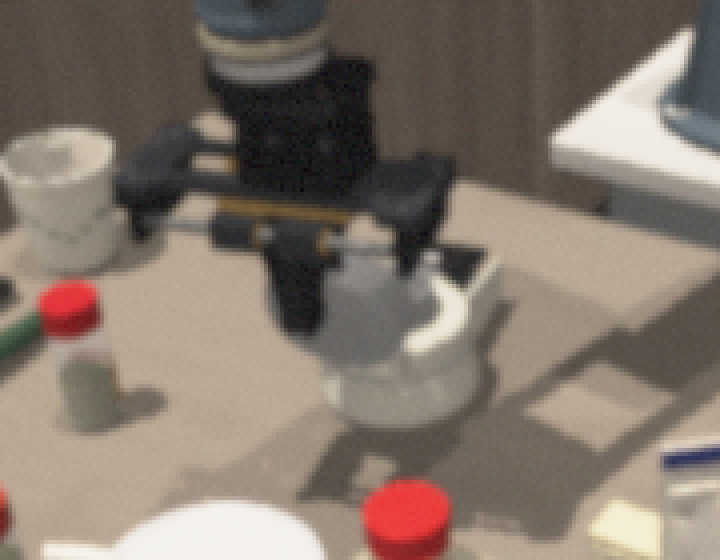

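The fingers are behind the lid (lid at (360,310), fingertips at (300,300)). Now I pull the lid over in an arc.

Request:
{"api": "drive_tool", "payload": {"steps": [[0,-0.125,0.04,0,0,0,0],[0,-0.25,0.04,0,0,0,0],[0,-0.36,0.04,-0.01,0,0,0],[0,-0.475,0.04,-0.02,0,0,0],[0,-0.57,0.04,-0.045,0,0,0],[0,-0.67,0.04,-0.067,0,0,0],[0,-0.67,0.04,-0.067,0,0,0]]}}

```text
time_s: 10.05
position: [0.6319, -0.0348, 0.1728]
tcp_rot: [[0.966, 0.26, -0.0], [0.26, -0.966, -0.0], [-0.001, 0.0, -1.0]]
force: [0.3, 0.0, -0.2]
opening: 0.003
grasp_force: 0.0
```

```bash
python3 - <<'E'
from h import *
gst()
def lid(n):
    D=cloud(cap(n)); G=np.stack([(D[...,:2]-AX)@EX,(D[...,:2]-AX)@EY,D[...,2]],-1)
    m=(abs(G[...,1])>.022)&(abs(G[...,1])<.035)&(G[...,0]>-.08)&(G[...,0]<.17)&(G[...,2]>.085)&(G[...,2]<.25); Q=G[m]
    for z in np.arange(.08,.21,.015):
        k=(Q[:,2]>=z)&(Q[:,2]<z+.015)
        if k.sum()>3: print(n,round(z,3),k.sum(),Q[k,0].min().round(4),Q[k,0].max().round(4))
lid('side')
E
```

```text
grinder xyz mm [ 78.5  -2.9 172.8] F [ 0.3 -0.  -0.2] t 10.05 0.002995445076526985
side 0.08 4 -0.0148 0.0041
side 0.095 24 0.0741 0.0843
side 0.11 44 0.0766 0.0836
side 0.125 46 0.0717 0.081
side 0.14 48 0.0688 0.0814
side 0.155 58 0.0401 0.0746
side 0.17 45 0.0399 0.0701
```

Request:
{"api": "drive_tool", "payload": {"steps": [[0,-0.12,0,0.01,0,0,0],[0,-0.25,0,0.03,0,0,0],[0,-0.36,0,0.06,0,0,0],[0,-0.46,0,0.1,0,0,0],[0,-0.55,0,0.16,0,0,0],[0,-0.63,0,0.22,0,0,0],[0,-0.63,0,0.22,0,0,0]]}}

```text
time_s: 10.8
position: [0.5586, -0.054, 0.1441]
tcp_rot: [[0.965, 0.261, -0.004], [0.261, -0.965, 0.001], [-0.003, -0.002, -1.0]]
force: [0.6, 0.9, 0.2]
opening: 0.007
grasp_force: 0.1
```

```bash
python3 - <<'E'
from h import *
gst()
D=cloud(cap('side')); G=np.stack([(D[...,:2]-AX)@EX,(D[...,:2]-AX)@EY,D[...,2]],-1)
m=(abs(G[...,1])>.022)&(abs(G[...,1])<.035)&(G[...,0]>-.08)&(G[...,0]<.1)&(G[...,2]>.085)&(G[...,2]<.25); Q=G[m]
for x in np.arange(-.06,.1,.015):
    k=(Q[:,0]>=x)&(Q[:,0]<x+.015)
    if k.sum()>3: print(round(x,3),k.sum(),Q[k,2].min().round(4),Q[k,2].max().round(4))
E
```

```text
grinder xyz mm [  2.8  -3.6 144.1] F [0.8 0.7 0.2] t 10.8 0.00691488066951834
-0.015 31 0.1357 0.2205
0.0 52 0.128 0.227
0.015 86 0.1196 0.2498
0.03 147 0.0874 0.2493
0.045 67 0.0853 0.1145
```

Request:
{"api": "drive_tool", "payload": {"steps": [[0,-0.09,0,0.07,0,0,0],[0,-0.17,0,0.14,0,0,0],[0,-0.24,0,0.2,0,0,0],[0,-0.29,0,0.25,0,0,0],[0,-0.31,0,0.28,0,0,0],[0,-0.31,0,0.28,0,0,0],[0,-0.31,0,0.28,0,0,0]]}}

```text
time_s: 11.55
position: [0.5243, -0.0637, 0.1116]
tcp_rot: [[0.965, 0.261, -0.001], [0.261, -0.965, 0.0], [-0.001, -0.0, -1.0]]
force: [-0.2, -0.4, 1.1]
opening: 0.006
grasp_force: 0.3
```

Request:
{"api": "drive_tool", "payload": {"steps": [[0,0,0.03,0.015,0,0,0],[0,0,0.03,0.025,0,0,0],[0,0,0.03,0.035,0,0,0],[0,0,0.03,0.045,0,0,0],[0,0,0.03,0.045,0,0,0],[0,0,0.03,0.045,0,0,0]]}}

```text
time_s: 12.15
position: [0.5254, -0.0677, 0.1078]
tcp_rot: [[0.965, 0.261, 0.001], [0.261, -0.965, -0.001], [0.0, 0.001, -1.0]]
force: [-2.5, -0.3, 12.2]
opening: 0.003
grasp_force: 6.0
```

```bash
python3 -c "
from h import *
gst()"
```

```text
grinder xyz mm [-32.7  -8.7 107.8] F [-2.4  0.3 12.2] t 12.15 0.0027769630225001314
```

Request:
{"api": "drive_tool", "payload": {"steps": [[0,0,-0.02,0.01,0,0,0],[0,0,-0.02,0.02,0,0,0],[0,0,-0.02,0.03,0,0,0],[0,0,-0.02,0.03,0,0,0],[0,0,-0.02,0.03,0,0,0]]}}

```text
time_s: 12.65
position: [0.5251, -0.0651, 0.1027]
tcp_rot: [[0.965, 0.261, 0.001], [0.261, -0.965, -0.0], [0.001, 0.0, -1.0]]
force: [-0.9, -1.3, 1.3]
opening: 0.007
grasp_force: 0.6
```

```bash
python3 -c "
from h import *
gst()"
```

```text
grinder xyz mm [-32.4  -6.1 102.7] F [-1.2 -1.   1.3] t 12.65 0.006846414526484853
```

Request:
{"api": "drive_tool", "payload": {"steps": [[0,0,0,0.01,0,0,0],[0,0,0,0.015,0,0,0],[0,0,0,0.02,0,0,0],[0,0,0,0.02,0,0,0]]}}

```text
time_s: 13.05
position: [0.525, -0.0648, 0.1012]
tcp_rot: [[0.965, 0.261, 0.001], [0.261, -0.965, -0.0], [0.001, 0.0, -1.0]]
force: [-1.6, -0.7, 8.4]
opening: 0.001
grasp_force: 4.8
```

Request:
{"api": "drive_tool", "payload": {"steps": [[0,0,0,-0.1,0,0,0],[0,0,0,-0.3,0,0,0],[0,-0.2,0,-0.4,0,0,0],[0,-0.5,0,-0.4,0,0,0],[0,-0.67,-0.05,-0.4,0,0,0],[0,-0.67,-0.05,-0.4,0,0,0]]}}

```text
time_s: 13.65
position: [0.4419, -0.0789, 0.1483]
tcp_rot: [[0.966, 0.26, -0.004], [0.26, -0.966, 0.002], [-0.004, -0.003, -1.0]]
force: [-0.8, -0.1, 0.4]
opening: 0.003
grasp_force: 0.0
```

```bash
python3 - <<'E'
from h import *
gst()
w=cap('wrist'); s=cap('side'); cv2.imwrite('pics/w6.png',w['color'])
for n,d in(('w',w),('s',s)):
    D=cloud(d); G=np.stack([(D[...,:2]-AX)@EX,(D[...,:2]-AX)@EY,D[...,2]],-1)
    for x in np.arange(-.05,.06,.02):
        k=(abs(G[...,0]-x)<.006)&(abs(G[...,1])<.025)&(G[...,2]>.05)&(G[...,2]<.14); print(n,round(x,2),k.sum(),np.median(G[k][:,2]).round(4) if k.any() else '')
E
```

```text
grinder xyz mm [-116.5    0.9  148.3] F [-0.8  0.   0.4] t 13.65 0.0027997946821266867
w -0.05 1019 0.0937
w -0.03 1508 0.1022
w -0.01 1646 0.1035
w 0.01 1773 0.1034
w 0.03 473 0.1021
w 0.05 0 
s -0.05 5 0.0907
s -0.03 30 0.0986
s -0.01 40 0.1001
s 0.01 44 0.1001
s 0.03 42 0.0988
s 0.05 175 0.0807
```

View pics/w6.png

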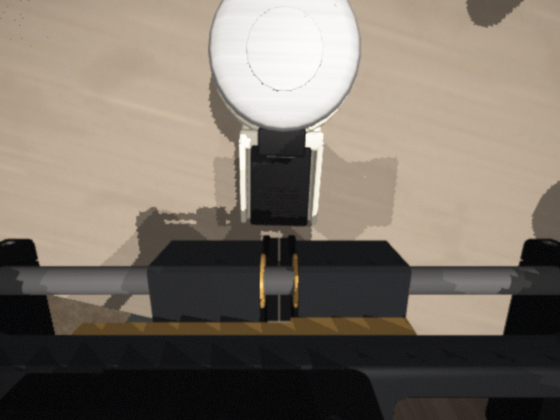

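The lid is shut flat at (285,50), and the same height front and back. The paddle at (281,187) is in line with the fingers. Descending to just above the pad.

Request:
{"api": "drive_tool", "payload": {"steps": [[0,0.035,0,0.15,0,0,0],[0,0.035,0,0.35,0,0,0],[0,0.035,0,0.5,0,0,0],[0,0.035,0,0.6,0,0,0],[0,0.035,0,0.68,0,0,0],[0,0.035,0,0.73,0,0,0],[0,0.035,0,0.76,0,0,0],[0,0.035,0,0.76,0,0,0]]}}

```text
time_s: 14.55
position: [0.4499, -0.079, 0.0569]
tcp_rot: [[0.965, 0.261, 0.0], [0.261, -0.965, 0.0], [0.0, -0.0, -1.0]]
force: [1.0, 0.6, 0.2]
opening: 0.004
grasp_force: 0.0
```

```bash
python3 -c "
from h import *
gst()"
```

```text
grinder xyz mm [-108.7   -1.2   56.9] F [1.1 0.3 0.2] t 14.55 0.004106408465018252
```

Request:
{"api": "drive_tool", "payload": {"steps": [[0,-0.025,0,0.02,0,0,0],[0,-0.025,0,0.04,0,0,0],[0,-0.025,0,0.055,0,0,0],[0,-0.025,0,0.065,0,0,0],[0,-0.025,0,0.075,0,0,0],[0,-0.025,0,0.075,0,0,0]]}}

```text
time_s: 15.15
position: [0.4465, -0.0798, 0.0483]
tcp_rot: [[0.965, 0.261, -0.0], [0.261, -0.965, -0.0], [-0.0, 0.0, -1.0]]
force: [-1.4, -1.1, 4.6]
opening: 0.006
grasp_force: 2.5
```

Request:
{"api": "drive_tool", "payload": {"steps": [[0,0,0,0.008,0,0,0],[0,0,0,0.016,0,0,0],[0,0,0,0.022,0,0,0],[0,0,0,0.022,0,0,0],[0,0,0,0.022,0,0,0]]}}

```text
time_s: 15.65
position: [0.4466, -0.0798, 0.0458]
tcp_rot: [[0.965, 0.261, 0.0], [0.261, -0.965, -0.0], [0.0, 0.0, -1.0]]
force: [-1.6, -1.0, 7.1]
opening: 0.005
grasp_force: 3.7
```

```bash
python3 -c "
from h import *
gst()"
```

```text
grinder xyz mm [-112.1   -1.2   45.8] F [-1.8 -0.6  7.1] t 15.65 0.004656767106761395
```

Request:
{"api": "drive_tool", "payload": {"steps": [[0,0,0,0.004,0,0,0],[0,0,0,0.008,0,0,0],[0,0,0,0.008,0,0,0],[0,0,0,0.008,0,0,0]]}}

```text
time_s: 16.05
position: [0.4466, -0.0798, 0.045]
tcp_rot: [[0.965, 0.261, 0.0], [0.261, -0.965, -0.0], [0.0, 0.0, -1.0]]
force: [-1.8, -0.2, 8.5]
opening: 0.009
grasp_force: 4.0
```

```bash
python3 - <<'E'
from h import *
gst()
w=cap('wrist'); cv2.imwrite('pics/w7.png',w['color'])
for n in('wrist','side','top'):
    d=w if n=='wrist' else cap(n)
    D=cloud(d); G=np.stack([(D[...,:2]-AX)@EX,(D[...,:2]-AX)@EY,D[...,2]],-1)
    for x in np.arange(-.135,-.065,.01):
        k=(abs(G[...,0]-x)<.005)&(abs(G[...,1])<.022)&(G[...,2]>.02)&(G[...,2]<.06); g=(abs(G[...,0]-x)<.005)&(abs(abs(G[...,1])-.0325)<.003)&(G[...,2]>.02)&(G[...,2]<.06)
        if k.sum()>3 and g.sum()>3: print(n,round(x,3),k.sum(),np.median(G[k][:,2]).round(4),g.sum(),np.median(G[g][:,2]).round(4))
E
```

```text
grinder xyz mm [-112.1   -1.2   45. ] F [-1.8  0.3  8.5] t 16.05 0.008697544108928736
wrist -0.105 654 0.0472 299 0.0375
wrist -0.095 1305 0.0468 530 0.0452
wrist -0.085 1374 0.0481 573 0.0465
wrist -0.075 373 0.0488 615 0.0479
top -0.075 47 0.0502 6 0.0489
top -0.065 14 0.0506 9 0.0507
```

```bash
python3 - <<'E'
from h import *
d=cap('wrist'); D=cloud(d); G=np.stack([(D[...,:2]-AX)@EX,(D[...,:2]-AX)@EY,D[...,2]],-1)
g=cv2.cvtColor(d['color'],cv2.COLOR_BGR2GRAY)
b=(G[...,0]<-.074)&(G[...,0]>-.108)&(G[...,2]>.035)&(G[...,2]<.06)
for n,m in(('paddle',b&(g<70)&(abs(G[...,1])<.022)),('guard',b&(g>140)&(abs(G[...,1])<.038)&(abs(G[...,1])>.027))):
    Q=G[m]; 
    for i in range(3):
        c=np.polyfit(Q[:,0],Q[:,2],1); r=Q[:,2]-np.polyval(c,Q[:,0]); Q=Q[abs(r)<max(.001,1.5*r.std())]
    print(n,len(Q),c.round(4),np.polyval(c,[-.08,-.1,-.112]).round(4),Q[:,1].min(),Q[:,1].max())
v,u=map(int,(proj(d,[*(AX-.095*EX),.045])[1],proj(d,[*(AX-.095*EX),.045])[0])); print(u,v)
cv2.imwrite('pics/p8.png',cv2.resize(d['color'][max(0,v-60):v+60,u-80:u+80],None,fx=5,fy=5,interpolation=3))
E
```

```text
paddle 3049 [0.106 0.057] [0.0485 0.0464 0.0452] -0.021996480481497698 0.021949502486206675
guard 560 [0.1323 0.059 ] [0.0484 0.0457 0.0441] -0.03516855604902797 0.035330906058701296
276 224
```

View pics/p8.png

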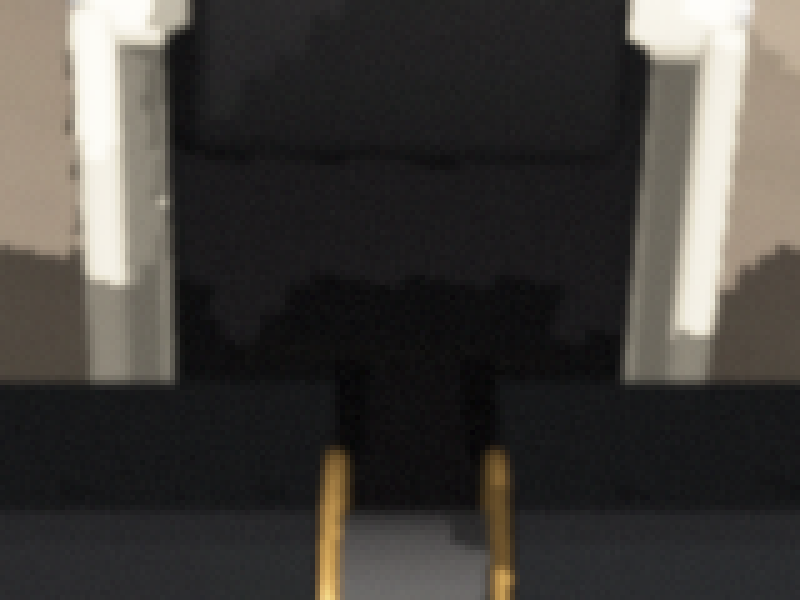

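The paddle reads 0.106 rad, and the guards slope 0.132 rad and sit about 1 mm lower. Pressing 0.9 mm more brings it flush, then I hold.

Request:
{"api": "drive_tool", "payload": {"steps": [[0,0,0,0.004,0,0,0],[0,0,0,0.008,0,0,0],[0,0,0,0.008,0,0,0],[0,0,0,0.008,0,0,0],[0,0,0,0.008,0,0,0],[0,0,0,0.008,0,0,0],[0,0,0,0.008,0,0,0],[0,0,0,0.008,0,0,0]]}}

```text
time_s: 17.05
position: [0.4466, -0.0798, 0.0441]
tcp_rot: [[0.965, 0.261, 0.0], [0.261, -0.965, -0.0], [0.0, 0.0, -1.0]]
force: [-2.2, -1.3, 7.7]
opening: 0.003
grasp_force: 4.4
```

```bash
python3 - <<'E'
from h import *
gst()
d=cap('wrist'); D=cloud(d); G=np.stack([(D[...,:2]-AX)@EX,(D[...,:2]-AX)@EY,D[...,2]],-1)
g=cv2.cvtColor(d['color'],cv2.COLOR_BGR2GRAY)
b=(G[...,0]<-.074)&(G[...,0]>-.108)&(G[...,2]>.035)&(G[...,2]<.06)
for n,m in(('paddle',b&(g<70)&(abs(G[...,1])<.022)),('guard',b&(g>140)&(abs(G[...,1])<.038)&(abs(G[...,1])>.027))):
    Q=G[m]
    for i in range(3):
        c=np.polyfit(Q[:,0],Q[:,2],1); r=Q[:,2]-np.polyval(c,Q[:,0]); Q=Q[abs(r)<max(.001,1.5*r.std())]
    print(n,len(Q),c.round(4),np.polyval(c,[-.08,-.1,-.112]).round(4))
G=None
for nm in('top','side'):
    D=cloud(cap(nm)); q=(D[...,:2]-AX); k=(abs(q@EX)<.02)&(abs(q@EY)<.02)&(D[...,2]>.08)&(D[...,2]<.13); print(nm,'lid z',k.sum(),np.median(D[k][:,2]) if k.any() else '')
E
```

```text
grinder xyz mm [-112.1   -1.2   44.1] F [-2.4 -0.7  7.7] t 17.05 0.002834309153071078
paddle 3011 [0.1223 0.0579] [0.0481 0.0457 0.0442]
guard 564 [0.1237 0.0582] [0.0483 0.0459 0.0444]
top lid z 281 0.10424427143075508
side lid z 107 0.09991196297018336
```

Request:
{"api": "drive_tool", "payload": {"steps": [[0,0,0,0,0,0,0],[0,0,0,0,0,0,0],[0,0,0,0,0,0,0],[0,0,0,0,0,0,0],[0,0,0,0,0,0,0],[0,0,0,0,0,0,0],[0,0,0,0,0,0,0],[0,0,0,0,0,0,0]]}}

```text
time_s: 18.0
position: [0.4466, -0.0798, 0.0441]
tcp_rot: [[0.965, 0.261, 0.0], [0.261, -0.965, -0.0], [0.0, 0.0, -1.0]]
force: [-1.4, -1.8, 8.6]
opening: -0.0
grasp_force: 4.4
```

Request:
{"api": "drive_tool", "payload": {"steps": [[0,0,0,0,0,0,0],[0,0,0,0,0,0,0],[0,0,0,0,0,0,0],[0,0,0,0,0,0,0],[0,0,0,0,0,0,0],[0,0,0,0,0,0,0],[0,0,0,0,0,0,0],[0,0,0,0,0,0,0]]}}

```text
time_s: 18.8
position: [0.4466, -0.0798, 0.0441]
tcp_rot: [[0.965, 0.261, 0.0], [0.261, -0.965, -0.0], [0.0, 0.0, -1.0]]
force: [-1.4, -0.9, 8.9]
opening: 0.003
grasp_force: 4.4
```

Request:
{"api": "drive_tool", "payload": {"steps": [[0,0,0,0,0,0,0],[0,0,0,0,0,0,0],[0,0,0,0,0,0,0],[0,0,0,0,0,0,0],[0,0,0,0,0,0,0],[0,0,0,0,0,0,0],[0,0,0,0,0,0,0],[0,0,0,0,0,0,0]]}}

```text
time_s: 19.6
position: [0.4466, -0.0798, 0.0441]
tcp_rot: [[0.965, 0.261, 0.0], [0.261, -0.965, -0.0], [0.0, 0.0, -1.0]]
force: [-1.3, -0.8, 8.6]
opening: 0.005
grasp_force: 4.4
```

Request:
{"api": "drive_tool", "payload": {"steps": [[0,0,0,0,0,0,0],[0,0,0,0,0,0,0],[0,0,0,0,0,0,0],[0,0,0,0,0,0,0],[0,0,0,0,0,0,0],[0,0,0,0,0,0,0],[0,0,0,0,0,0,0],[0,0,0,0,0,0,0]]}}

```text
time_s: 20.4
position: [0.4466, -0.0798, 0.0441]
tcp_rot: [[0.965, 0.261, 0.0], [0.261, -0.965, -0.0], [0.0, 0.0, -1.0]]
force: [-2.4, -0.3, 9.3]
opening: 0.007
grasp_force: 4.4
```

The paddle is flush with its guards and has been held over 3 s, and the lid is still shut.

```bash
python3 -c "
from rig import order
print(order.hand_in())"
```

```text
the job is handed in; nothing more can be done
None
```

The job is handed in: the cup is seated in the well with all three nutmegs, the lid is latched shut, and the paddle was held flush with its guards for over 3 s and is still held there; the hand-in call gave no verdict.

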